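Reset the comb-depth stop on the blue gel caster

ROBOT

A 6-joint arm with a two-finger parallel gripper is mounted at the origin on the work surface. World frame = base frame: x ahead of the robot, y to its left, z up, the work surface at z = 0. Lengths are in mm, angles in rad, forces in N, time in s.
With the tool pointing down it reaches from about 275 to 750 mm from the base axis. Payload 10.2 kg.
Tool frame: the origin (TCP) lies between the finger pads; the fingertips stand 11 mm ahead of it and the grasp point (between the pads) lies 8 mm behind it (ctrl.nose_length is the distance from the TCP to the fingertips, in mm); x points along the fingers, y is the direction in which the jaws open and shut, and the axes are right-handed (so a half turn about x gives the same grasp; the last joint's range is limited). The gripper opens to 85 mm and grips with 20 to 120 N. Pads are 22 mm wide; open, the fingers measure 114 mm over their backs; the gripper's body (76 mm by 85 mm) begins 54 mm behind the grasp point. The pads swing forward as they close: fully open they stand 13 mm farther back than shut.
Start: joints at [1.01, 0.313, 1.498, -0, 1.331, -0.223], TCP at [174.004, 495.332, 242.294] pointing down, gripper open.
Joint ranges: [-2.94, 2.94], [-0.97, 2.17], [0.19, 2.56], [-1.23, 4.37], [0.02, 3.11], [-2.88, 2.88]. Speed limits (rad/s): [2.39, 2.39, 3.01, 3.14, 3.14, 3.14].

INTERFACE

Orientations are given as a unit quaternion [w, x, y, z].
In Python, from rig import ctrl, capture, ticket gives the robot as it stands.
- The arm moves only by the tool step_arm, never from a script. Its argument "commands" is a list of rows, each a list of 2 entries, a list of its own where there are three numbers: the shift along the world's x, y, z normalised to -1 to 1, where 1 is 0.04 m, then the turn about the world's z normalised to -1 to 1, where 1 is 180 degrees. A call has 1 to 5 rows; each row shifts and turns the commanded pose from where the row before left it; what a row does not reach is not made up. A row lasts 1/10 s, in which the tool goes at most 50 mm and 8.59 degrees, less where a joint would pass 70% of its speed; a pose out of reach is approached as far as the arm can. A call with a number of a shift or a turn outside -1 to 1 is refused whole. A call with a gripper value outside its range is refused whole. "gripper" is the closure, from -1 (fully open) to 1 (shut), so that 0 is half open, set as the call begins (left out, the last holds). The fingers move at their own pace and stop on an object; "force" is the grip in N (left out, the last holds). Time passes only in rows, so rows that do not move let the fingers close. It gives the time, the measured TCP pose, the force and the opening at its end, in the units of the state.
- ctrl.sense(): the state, without advancing time (a new reading comes with each control period).
- capture(name): name is "side" or "top"; returns a dict with "image" (384x512x3 uint8, blue, green, red), "fov_y" (degrees; the focal length in pixels is half the picture's height over the tangent of half this angle, whatever the lens; pixels are square), "cx", "cy" (the principal point, pixels), "k1" (the pictures are not rectified: a ray, as slopes to the right and down, at radius r is drawn at 1 + k1 r^2 times it, then the intrinsics apply), "origin" and "orientation" of the camera in the world. Camera axes: x right, y down, z forward; pixel columns grow to the right and rows downward; lengths in mm; the calibration is good to about 2 mm. A picture is of the moment at which its call begins. There is no depth.
- ticket.finish_job(): hands the job in, once; it reports no verdict.
The state is a dict: "time_s": time; "joints": joint angles; "dq": joint speeds; "tau": joint torques, N m; "eef_pos": TCP position; "ee_rot": TCP orientation; "force": force on the tool from outside, world axes, zero at the start; "wrist_torque": the same for the moment, N m; "grip_width": opening from 0.0 (shut) to 1.0 (fully open).
Only numpy, scipy, OpenCV 4.12 (cv2) and the standard library are available. Lean on these libraries where they do the work, as an engineer would, in place of code of your own. Each camera call takes 0.05 s, during which the arm holds its last target.

TASK

On the gel caster with the blue base plate, swing the lock ring's orange lever fully open (anticlockwise seen from above), turn the black knob clockwise until its white pointer points at the green tab on the dial, then swing the lever all the way back so that the ring is tight again with the pointer still on the tab. Leave the white caster's lock as it is, and let go at the end.

Things in the scene. Friction and masses are not known exactly. Their poses are not given: they have to be found in the camera images.
- lock_ring (a joint): Angle (rad) of the blue caster's steel lock ring about the vertical dial axis: 0 = tight, at its stop; grows anticlockwise from above; 0.9 = fully open, at its other stop. Turn the knob only with the ring open: here that order is checked, not felt. Dry friction 0.25 Nm; it stays where left. When tight the lever points 143 deg clockwise (from above) of the direction from dial to gel tray.
- lever (a point): Grip of the blue caster's lock ring: upright orange round post, 14 mm diameter, at 75 mm radius from the dial axis, on a level steel arm (arm's top 43 mm above the table, post's top 88 mm). The point is on the post's centre line, 73 mm above the table; x axis points outward from the dial axis along the lever. The post moves on a 75 mm arc about the dial axis.
- pointer (a point): Tip of the white pointer of the blue caster's black knob, 45 mm from the dial axis, 51 mm above the table; x axis outward along the pointer, z up. Knob: 60 mm round flange, and on it a bar grip centred on the dial axis, along the pointer, 52 mm long, 16 mm thick, 53 to 100 mm above the table. It turns against 0.04 Nm and stays; it starts 0.6 to 1.4 rad anticlockwise of the tab.
- mark: Green tab on the blue caster's dial, 10 x 12 x 24 mm, top 50 mm above the table. Origin on the vertical dial axis (shared by dial, ring and knob), 26 mm above the table; x axis outward to the tab, at 57 mm radius; z up. The caster is a fixed plate 240 x 170 x 22 mm: 128 mm black dial at one end, white gel tray and red comb bridge (70 mm high, 140 mm from the dial axis) at the other.
- white_lever (a point): The same lever grip on the white caster, which is of the same build. A bystander: its lock ring must stay as it is.

How it is judged:
By the outcome, as a careful person would: the job done as asked, in the order asked, and still so for the second after the job is handed in, with the robot touching nothing.
It also fails if it takes over 54 s, if anything falls off the work surface, if the arm or the gripper's body presses on something with over 40 N, if the wrist force passes 120 N, or if a joint passes its speed limit or range.

## Working session

There is one attempt and no reset: what is moved stays moved. The work goes in short steps, Python scripts to look and compute and a tool call to move; the robot and the scene stay as the last step left them, time stands still between calls to the robot, and variables do not carry over. Pictures are saved under pics/ and viewed, and the job is handed in when it is done.

Besides the shell and the picture viewer there is one more tool, called after "Call:" as name(argument=value, ...), one argument or row to a line, values as JSON. step_arm: Moves the arm, as the interface text tells. Its arguments: {"type":"object","properties":{"commands":{"type":"array","items":{"type":"array"}},"gripper":{"type":"number"},"force":{"type":"number"}},"required":["commands"]}

```bash
ls; mkdir -p pics; python3 - <<'E'
from rig import ctrl,capture
import cv2
for n in("top","side"):
    c=capture(n); cv2.imwrite(f"pics/{n}0.png",c["image"]); print({k:v for k,v in c.items() if k!="image"})
print(ctrl.sense())
E
```

```text
pics
{'fov_y': 53.82692418152275, 'cx': 255.12630760018445, 'cy': 192.8295548164374, 'k1': 0.03204881347856922, 'origin': array([357.80745564, -38.34390327, 783.04616271]), 'orientation': array([-0.09532449,  0.73641433, -0.66422834,  0.0860691 ])}
{'fov_y': 46.415780011137976, 'cx': 252.35206126299363, 'cy': 189.4507749727972, 'k1': -0.09884140854675141, 'origin': array([ 247.71513185, -748.13756306,  585.81534004]), 'orientation': array([-0.47245596,  0.86500057, -0.14607762,  0.08497481])}
{'time_s': 0.1, 'joints': array([ 1.00962235e+00,  3.13400830e-01,  1.49833650e+00,  1.31903845e-05,
        1.33102157e+00, -2.23413760e-01]), 'dq': array([ 0.00030848, -0.00281835, -0.00222558, -0.00050392,  0.00165428,
        0.00053476]), 'tau': array([ 3.17112783e-03, -4.12893176e+01, -2.60146379e+01, -1.29190748e-04,
        2.98962295e-03, -4.22239532e-05]), 'eef_pos': array([173.87101532, 495.14725132, 241.79809627]), 'ee_rot': array([ 0.69688508,  0.11847124,  0.69720873, -0.11922979]), 'force': array([ 0.0512081 ,  0.18276889, -0.06618413]), 'wrist_torque': array([-0.012668  ,  0.04386359, -0.01495012]), 'grip_width': 1.0005532926881242}
```

View pics/top0.png

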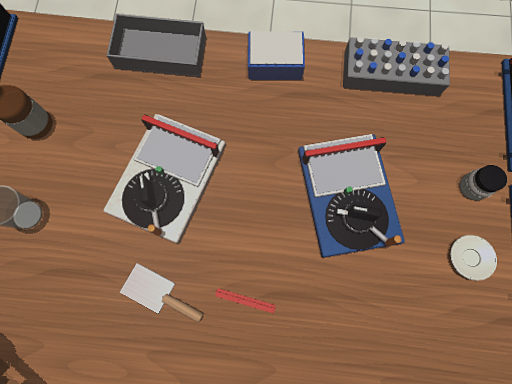

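View pics/side0.png

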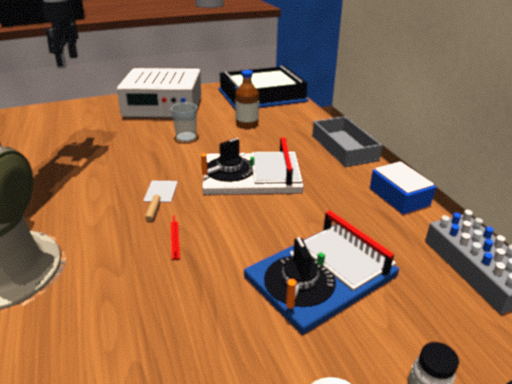

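The top view shows the blue caster on the right: dial around (357,218), green tab (349,190), pointer tip about (338,211), lever post (397,240). In the side view its post is at (291,290). Next I measure them.

```bash
cat > h.py <<'E'
import numpy as np,cv2
from scipy.spatial.transform import Rotation as R
def ray(c,px):
    h=c["image"].shape[0]; f=h/2/np.tan(np.radians(c["fov_y"]/2))
    K=np.array([[f,0,c["cx"]],[0,f,c["cy"]],[0,0,1.]])
    u=cv2.undistortPoints(np.array([[px]],float),K,np.array([c["k1"],0,0,0,0.]))[0,0]
    q=c["orientation"]; return R.from_quat([q[1],q[2],q[3],q[0]]).apply([u[0],u[1],1])
def onz(c,px,z):
    d=ray(c,px);o=np.array(c["origin"]);return o+d*(z-o[2])/d[2]
def proj(c,P):
    h=c["image"].shape[0]; f=h/2/np.tan(np.radians(c["fov_y"]/2))
    q=c["orientation"]; p=R.from_quat([q[1],q[2],q[3],q[0]]).inv().apply(np.array(P)-c["origin"])
    s=p[:2]/p[2]; return s*(1+c["k1"]*(s@s))*f+[c["cx"],c["cy"]]
def tri(c1,p1,c2,p2):
    a,b=ray(c1,p1),ray(c2,p2);o1,o2=np.array(c1["origin"]),np.array(c2["origin"])
    t=np.linalg.lstsq(np.c_[a,-b],o2-o1,rcond=None)[0]
    A,B=o1+a*t[0],o2+b*t[1];return (A+B)/2,np.linalg.norm(A-B)
def blobs(im,lo,hi,box,amin=5):
    x0,y0,x1,y1=box;hsv=cv2.cvtColor(im,cv2.COLOR_BGR2HSV)
    m=cv2.inRange(hsv,np.array(lo),np.array(hi));k=np.zeros_like(m);k[y0:y1,x0:x1]=m[y0:y1,x0:x1]
    n,l,s,c=cv2.connectedComponentsWithStats(k)
    return [(c[i].round(1).tolist(),s[i].tolist()) for i in range(1,n) if s[i][4]>=amin]
E
python3 - <<'E'
from rig import capture
from h import *
t=capture("top");s=capture("side")
for n,c,b in(("top",t,(300,140,415,260)),("side",s,(240,210,400,325))):
    im=c["image"]
    print(n,"orange",blobs(im,(8,150,120),(18,255,255),b)); print(" green",blobs(im,(50,100,50),(80,255,255),b))
    print(" blue",blobs(im,(100,150,60),(120,255,255),b,50)); print(" white",blobs(im,(0,0,170),(180,60,255),b))
    x0,y0,x1,y1=b; cv2.imwrite(f"pics/{n}z.png",cv2.resize(im[y0:y1,x0:x1],None,fx=5,fy=5,interpolation=cv2.INTER_CUBIC)[:600])
for p in((340,212),(357,218),(349,190),(397,240)): print(onz(t,p,50))
E
```

```text
top orange [([396.9, 238.8], [394, 236, 7, 7, 37])]
 green [([348.8, 189.4], [346, 187, 6, 6, 25])]
 blue []
 white [([328.4, 143.5], [304, 140, 59, 10, 216]), ([345.6, 171.1], [308, 147, 77, 49, 2538]), ([360.1, 208.3], [354, 207, 13, 4, 23]), ([342.0, 211.1], [338, 209, 10, 5, 36]), ([378.4, 232.9], [372, 227, 14, 13, 37])]
side orange [([269.1, 252.7], [240, 210, 89, 115, 4643]), ([376.8, 226.5], [331, 210, 69, 57, 1703]), ([332.9, 222.9], [332, 222, 3, 3, 8]), ([373.3, 307.8], [322, 270, 78, 55, 1971]), ([290.9, 292.0], [287, 278, 10, 30, 192])]
 green [([320.2, 258.4], [317, 253, 7, 13, 62])]
 blue [([313.3, 292.8], [245, 247, 153, 78, 2450])]
 white [([344.5, 256.7], [304, 226, 80, 63, 2534]), ([300.1, 241.6], [297, 238, 7, 8, 25]), ([291.2, 252.5], [290, 251, 3, 4, 10]), ([393.0, 262.5], [392, 261, 3, 4, 10]), ([296.7, 287.5], [296, 285, 3, 7, 13])]
[ 528.19208808 -189.31432468   50.        ]
[ 519.60421116 -222.96908528   50.        ]
[ 575.07692609 -205.13941127   50.        ]
[ 484.36227597 -300.81900532   50.        ]
```

View pics/topz.png

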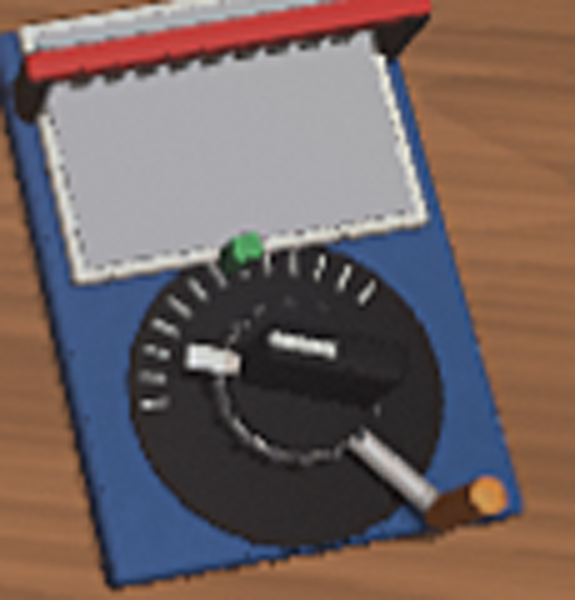

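View pics/sidez.png

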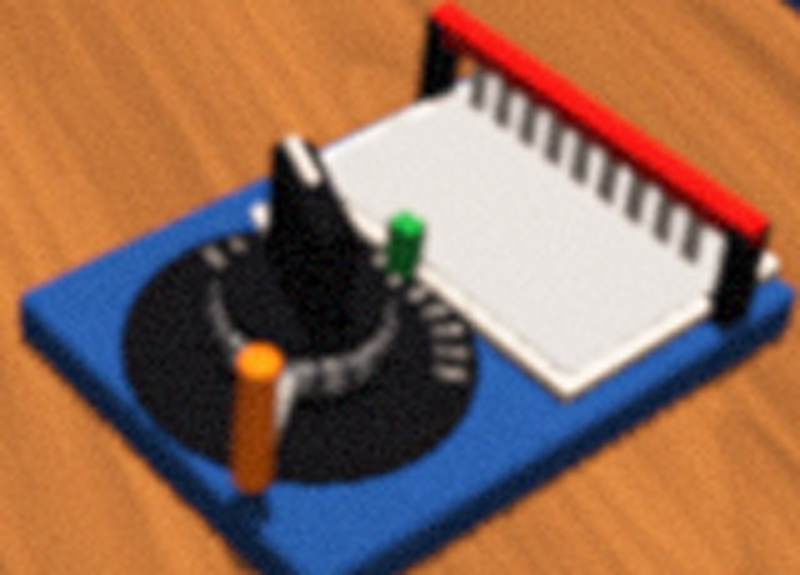

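```bash
python3 - <<'E'
from rig import capture
from h import *
t=capture("top");s=capture("side")
L,e=tri(t,(397.6,239.2),s,(291.8,282));print("post top",L,e,onz(t,(397.6,239.2),88))
G,e=tri(t,(349.7,189.0),s,(321.4,254.2));print("tab top",G,e)
for n,c,b in(("top",t,(318,185,395,252)),("side",s,(262,238,340,310))):
    x0,y0,x1,y1=b
    m=cv2.inRange(c["image"],(0,0,0),(75,62,75)); k=np.zeros_like(m);k[y0:y1,x0:x1]=m[y0:y1,x0:x1]
    k=cv2.morphologyEx(k,cv2.MORPH_OPEN,np.ones((3,3),np.uint8))
    cs=max(cv2.findContours(k,0,1)[0],key=cv2.contourArea); hull=cs[:,0]
    P=np.array([onz(c,p,26)[:2] for p in hull])
    from scipy.optimize import least_squares
    r=least_squares(lambda v:np.hypot(P[:,0]-v[0],P[:,1]-v[1])-v[2],[*P.mean(0),64],loss="soft_l1",f_scale=1)
    print(n,"dial",r.x,len(P))
    C=r.x[:2]
    for nm,q in(("lever",L),("tab",G),("ptr",onz(t,(337.6,211.4),51))):
        d=q[:2]-C;print(nm,q,np.hypot(*d),np.degrees(np.arctan2(d[1],d[0])))
# tray corners (inner grey/white) and comb ends z~70
for p in((27+3,72),(428,10)): print("comb",onz(t,(300+p[0]/5,140+p[1]/5),70))
E
```

```text
post top [ 479.95380672 -288.76014888   87.02331549] 0.7943315299901129 [ 479.39042085 -288.28871775   88.        ]
tab top [ 577.46795641 -206.54638099   49.64846444] 0.12153056701403926
top dial [ 526.70951833 -236.96970524   52.84641556] 356
lever [ 479.95380672 -288.76014888   87.02331549] 69.77353811357743 -132.07529632881955
tab [ 577.46795641 -206.54638099   49.64846444] 59.17767902411892 30.937406385573066
ptr [ 528.67950328 -184.35873663   51.        ] 52.647838122727144 87.85559705864961
side dial [ 520.30620705 -223.53644715   54.05969352] 317
lever [ 479.95380672 -288.76014888   87.02331549] 76.69711520359044 -121.74412333962502
tab [ 577.46795641 -206.54638099   49.64846444] 59.63327877602139 16.55341751186305
ptr [ 528.67950328 -184.35873663   51.        ] 40.06251479123926 77.93590657077286
comb [ 634.2371004  -112.22893922   70.        ]
comb [ 676.85175865 -269.39131703   70.        ]
```

```bash
python3 - <<'E'
from rig import capture
from h import *
from scipy.optimize import least_squares
t=capture("top")
L=np.array([479.7,-288.5]);G=np.array([577.4,-206.5]);Q=onz(t,(337.6,211.4),51)[:2]
f=lambda v:[np.hypot(*(L-v))-75,np.hypot(*(G-v))-57,np.hypot(*(Q-v))-45]
r=least_squares(f,[525,-229]);C=r.x;print(C,r.fun)
for q in(L,G,Q):print(np.degrees(np.arctan2(*(q-C)[::-1])))
for z in(22,26):
  P=np.array([onz(t,(300+a/5,140+b/5),z)[:2] for a,b in((129,395),(444,395),(290,548),(165,490),(390,298),(430,340),(420,470),(355,535),(190,288))])
  r=least_squares(lambda v:np.hypot(*(P-v[:2]).T)-v[2],[525,-229,64]);print(z,r.x,r.fun.round(1))
E
```

```text
[ 525.20720723 -229.12071816] [-0.18820266 -0.11604349 -0.10354323]
-127.46590243403926
23.43224292669166
85.56430967951408
22 [ 523.02459788 -230.68642817   62.01617948] [ 1.9  1.9 -0.7  2.  -0.5  2.7 -2.5 -1.3 -3.5]
26 [ 522.15622958 -229.67549074   61.69022723] [ 1.9  1.8 -0.7  2.  -0.5  2.7 -2.5 -1.3 -3.5]
```

```bash
python3 - <<'E'
from rig import ctrl
from h import *
s=ctrl.sense();q=s["ee_rot"];M=R.from_quat([q[1],q[2],q[3],q[0]]).as_matrix();print(M.round(3));print(np.degrees(np.arctan2(M[1,1],M[0,1])), np.degrees(s["joints"]))
E
```

```text
[[-0.     0.331  0.943]
 [-0.     0.943 -0.331]
 [-1.    -0.    -0.   ]]
70.64485047157814 [ 5.78453291e+01  1.79355898e+01  8.58211552e+01  1.27568800e-03
  7.62611867e+01 -1.27998238e+01]
```

Call:
step_arm(
  commands=[
    [[0.39, -1, 0], 0],
    [[0.39, -1, 0], 0],
    [[0.39, -1, 0], 0],
    [[0.39, -1, 0], 0],
    [[0.39, -1, 0], 0],
  ],
  gripper=-1,
  force=25,
)

```text
time_s: 0.85
eef_pos: [252.2, 293.8, 242.3]
ee_rot: [0.697, 0.119, 0.697, -0.119]
force: [1.0, 0.5, 0.6]
grip_width: 0.999
```

Call:
step_arm(
  commands=[
    [[0.38, -0.97, 0], -0.04],
    [[0.38, -0.97, 0], -0.04],
    [[0.38, -0.97, 0], -0.04],
    [[0.38, -0.97, 0], -0.04],
    [[0.38, -0.97, 0], -0.04],
  ],
)

```text
time_s: 1.35
eef_pos: [328.2, 99.7, 242.5]
ee_rot: [0.626, 0.33, 0.625, -0.33]
force: [0.8, 0.2, 0.2]
grip_width: 1.002
```

Call:
step_arm(
  commands=[
    [[0.38, -0.97, 0], -0.04],
    [[0.38, -0.97, 0], -0.04],
    [[0.38, -0.97, 0], -0.04],
    [[0.38, -0.97, 0], -0.04],
    [[0.38, -0.97, 0], -0.04],
  ],
)

```text
time_s: 1.85
eef_pos: [404.3, -94.5, 242.4]
ee_rot: [0.493, 0.507, 0.492, -0.507]
force: [1.2, 0.8, -0.1]
grip_width: 1.002
```

Call:
step_arm(
  commands=[
    [[0.38, -0.97, -0.3], -0.04],
    [[0.38, -0.97, -0.3], -0.04],
    [[0.38, -0.97, -0.3], -0.04],
    [[0.38, -0.97, -0.3], -0.04],
    [[0.38, -0.97, -0.3], -0.04],
  ],
)

```text
time_s: 2.35
eef_pos: [480.4, -288.4, 181.7]
ee_rot: [0.312, 0.635, 0.312, -0.635]
force: [0.2, -0.5, 0.2]
grip_width: 0.999
```

Call:
step_arm(
  commands=[
    [[0, 0, 0], 0],
    [[0, 0, 0], 0],
  ],
)

```text
time_s: 2.55
eef_pos: [479.8, -286.9, 181.6]
ee_rot: [-0.313, -0.634, -0.314, 0.634]
force: [0.7, 0.3, -0.4]
grip_width: 1.005
```

```bash
python3 - <<'E'
from rig import ctrl
from h import *
s=ctrl.sense();q=s["ee_rot"];M=R.from_quat([q[1],q[2],q[3],q[0]]).as_matrix()
print(s["eef_pos"],np.degrees(np.arctan2(M[1,1],M[0,1])), np.degrees(s["joints"]),s["force"])
E
```

```text
[ 479.788882   -286.87339243  181.58465073] -37.35822105324665 [-4.28867418e+01  2.52063167e+01  8.47813722e+01  7.16308349e-03
  7.00992859e+01 -5.53095281e+00] [ 0.74432185  0.27017599 -0.35045854]
```

```bash
python3 - <<'E'
from rig import capture
from h import *
s=capture("side");t=capture("top")
cv2.imwrite("pics/a.png",np.hstack([cv2.resize(s["image"][150:350,200:400],(400,400)),cv2.resize(t["image"][130:330,250:450],(400,400))]))
E
```

```text
(no output)
```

View pics/a.png

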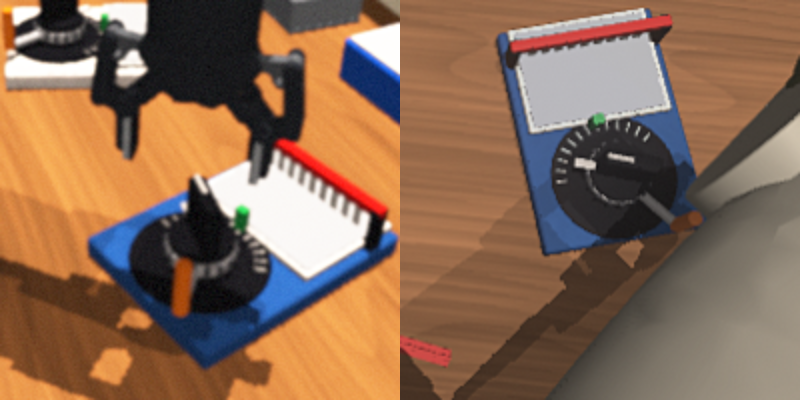

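The jaws straddle the orange post in the side view: fingers at (125,150) and (258,175), post at (182,285). I lower onto it.

Call:
step_arm(
  commands=[
    [[0, -0.04, -0.58], 0],
    [[0, 0, -0.58], 0],
    [[0, 0, -0.58], 0],
    [[0, 0, -0.58], 0],
    [[0, 0, -0.58], 0],
  ],
)

```text
time_s: 3.15
eef_pos: [480.2, -287.4, 66.5]
ee_rot: [0.315, 0.634, 0.314, -0.633]
force: [-0.7, 0.0, 0.1]
grip_width: 0.998
```

Call:
step_arm(
  commands=[
    [[0, 0, 0], 0],
    [[0, 0, 0], 0],
    [[0, 0, 0], 0],
    [[0, 0, 0], 0],
    [[0, 0, 0], 0],
  ],
  gripper=1,
  force=25,
)

```text
time_s: 3.65
eef_pos: [480.2, -288.4, 67.1]
ee_rot: [0.314, 0.634, 0.313, -0.634]
force: [-0.2, -1.6, 5.2]
grip_width: 0.153
```

Call:
step_arm(
  commands=[
    [[0, 0, 0], 0],
    [[0, 0, 0], 0],
    [[0, 0, 0], 0],
  ],
)

```text
time_s: 3.95
eef_pos: [480.2, -288.5, 67.1]
ee_rot: [0.314, 0.634, 0.313, -0.634]
force: [-2.0, 1.2, 6.5]
grip_width: 0.151
```

```bash
python3 - <<'E'
from rig import capture
from h import *
s=capture("side");t=capture("top")
cv2.imwrite("pics/b.png",np.hstack([cv2.resize(s["image"][150:350,200:400],(400,400)),cv2.resize(t["image"][130:330,250:450],(400,400))]))
E
```

```text
(no output)
```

View pics/b.png

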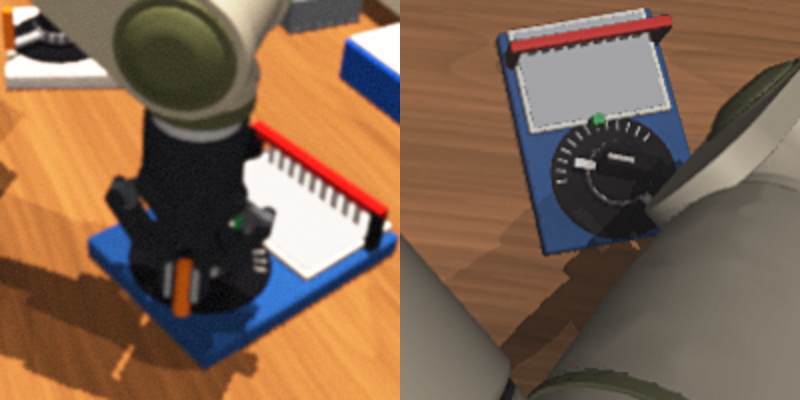

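Side view shows the post held between the pads (182,285), opening 13 mm, low force. I swing it open along the 75 mm arc, turning the tool with it.

Call:
step_arm(
  commands=[
    [[0.139, -0.097, 0], 0.0287],
    [[0.147, -0.084, 0], 0.0287],
    [[0.154, -0.07, 0], 0.0287],
    [[0.159, -0.056, 0], 0.0287],
    [[0.164, -0.042, 0], 0.0287],
  ],
)

```text
time_s: 4.55
eef_pos: [510.8, -301.9, 67.1]
ee_rot: [0.448, 0.547, 0.448, -0.547]
force: [-3.1, 4.2, 7.5]
grip_width: 0.147
```

Call:
step_arm(
  commands=[
    [[0.167, -0.027, 0], 0.0287],
    [[0.169, -0.012, 0], 0.0287],
    [[0.169, 0.004, 0], 0.0287],
    [[0.168, 0.019, 0], 0.0287],
    [[0.083, 0.017, 0], 0.0143],
  ],
)

```text
time_s: 5.05
eef_pos: [540.9, -301.4, 67.0]
ee_rot: [0.549, 0.446, 0.55, -0.445]
force: [-5.0, 4.8, 8.0]
grip_width: 0.156
```

Call:
step_arm(
  commands=[
    [[0.083, 0.017, 0], 0.0143],
    [[0, 0, 0], 0],
    [[0, 0, 0], 0],
  ],
)

```text
time_s: 5.35
eef_pos: [543.3, -300.9, 67.0]
ee_rot: [0.557, 0.434, 0.559, -0.434]
force: [-8.2, 4.7, 9.6]
grip_width: 0.157
```

Call:
step_arm(
  commands=[
    [[0.05, 0.013, 0], 0],
    [[0, 0, 0], 0],
    [[0, 0, 0], 0],
  ],
)

```text
time_s: 5.65
eef_pos: [543.5, -300.9, 66.9]
ee_rot: [0.556, 0.433, 0.561, -0.435]
force: [-18.5, 3.3, 14.0]
grip_width: 0.154
```

The last push moved it only 0.2 mm while force rose to 18 N, so it is at the open stop, within 1 mm of the predicted spot. I release and rise.

Call:
step_arm(
  commands=[
    [[-0.05, -0.013, 0], 0],
    [[0, 0, 0], 0],
    [[0, 0, 0], 0],
    [[0, 0, 0], 0],
    [[0, 0, 0], 0],
  ],
  gripper=-1,
)

```text
time_s: 6.15
eef_pos: [544.2, -301.5, 66.2]
ee_rot: [0.558, 0.434, 0.558, -0.434]
force: [-0.1, 0.2, 1.0]
grip_width: 0.981
```

Call:
step_arm(
  commands=[
    [[0, 0, 0.6], 0],
    [[0, 0, 0.6], 0],
    [[0, 0, 0.6], 0],
    [[-0.15, 0.6, 0.6], -0.025],
    [[-0.15, 0.6, 0.3], -0.025],
  ],
)

```text
time_s: 6.65
eef_pos: [532.4, -253.5, 176.2]
ee_rot: [0.523, 0.478, 0.521, -0.477]
force: [-0.5, -0.0, -0.3]
grip_width: 0.998
```

Call:
step_arm(
  commands=[
    [[-0.15, 0.6, 0], -0.025],
    [[0, 0, 0], -0.025],
    [[0, 0, 0], 0],
    [[0, 0, 0], 0],
  ],
)

```text
time_s: 7.05
eef_pos: [526.2, -229.8, 174.3]
ee_rot: [-0.484, -0.515, -0.484, 0.515]
force: [0.5, 0.0, 0.5]
grip_width: 0.997
```

```bash
python3 - <<'E'
from rig import ctrl,capture
from h import *
s=ctrl.sense();q=s["ee_rot"];M=R.from_quat([q[1],q[2],q[3],q[0]]).as_matrix()
print(s["eef_pos"],np.degrees(np.arctan2(M[1,1],M[0,1])), np.degrees(s["joints"]),s["force"])
s=capture("side");t=capture("top")
cv2.imwrite("pics/c.png",np.hstack([cv2.resize(s["image"][150:350,200:400],(400,400)),cv2.resize(t["image"][130:330,250:450],(400,400))]))
E
```

```text
[ 526.18847287 -229.75358012  174.25522585] -3.600309725923232 [-3.52734205e+01  2.73956904e+01  8.25758586e+01 -2.32896211e-03
  7.00204799e+01 -3.16723148e+01] [0.4714649  0.01594712 0.47184102]
```

View pics/c.png

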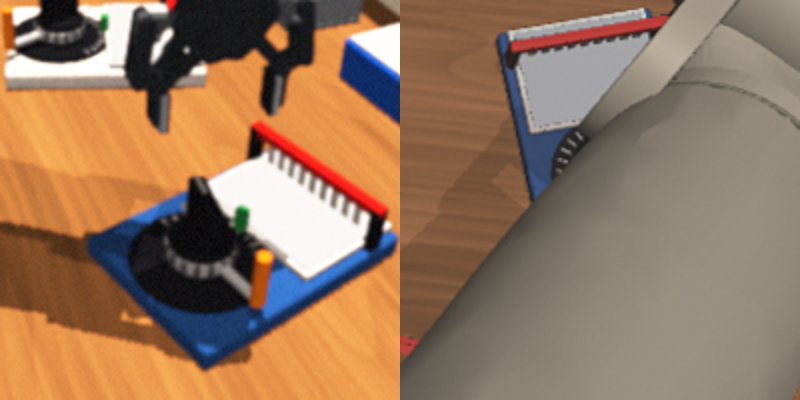

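The lever now stands open at (260,280) in the side view, and the jaws are above the knob's bar (200,210). Down and grip.

Call:
step_arm(
  commands=[
    [[-0.02, 0.015, -0.49], -0.004],
    [[0, 0, -0.49], 0],
    [[0, 0, -0.49], 0],
    [[0, 0, -0.49], 0],
    [[0, 0, -0.49], 0],
  ],
)

```text
time_s: 7.65
eef_pos: [525.3, -229.3, 75.3]
ee_rot: [-0.48, -0.519, -0.48, 0.519]
force: [0.1, -0.3, -0.4]
grip_width: 1.001
```

Call:
step_arm(
  commands=[
    [[0, 0, 0], 0],
    [[0, 0, 0], 0],
    [[0, 0, 0], 0],
    [[0, 0, 0], 0],
    [[0, 0, 0], 0],
  ],
  gripper=1,
  force=25,
)

```text
time_s: 8.15
eef_pos: [524.7, -229.1, 77.2]
ee_rot: [-0.48, -0.518, -0.481, 0.519]
force: [-4.9, 1.4, 9.4]
grip_width: 0.188
```

Call:
step_arm(
  commands=[
    [[0, 0, 0], 0],
    [[0, 0, 0], 0],
    [[0, 0, 0], 0],
  ],
)

```text
time_s: 8.45
eef_pos: [524.7, -229.1, 77.2]
ee_rot: [-0.48, -0.518, -0.481, 0.519]
force: [-6.3, 0.6, 7.1]
grip_width: 0.181
```

```bash
python3 - <<'E'
from rig import ctrl,capture
from h import *
s=ctrl.sense();q=s["ee_rot"];M=R.from_quat([q[1],q[2],q[3],q[0]]).as_matrix()
print(s["eef_pos"],np.degrees(np.arctan2(M[1,1],M[0,1])), s["force"],s["wrist_torque"])
s=capture("side");t=capture("top")
cv2.imwrite("pics/d.png",np.hstack([cv2.resize(s["image"][150:350,200:400],(400,400)),cv2.resize(t["image"][130:330,250:450],(400,400))]))
E
```

```text
[ 524.74269188 -229.12228808   77.211491  ] -4.417036582201032 [-6.29245048  0.62487413  7.10324447] [ 0.00196978  0.95344245 -0.03024607]
```

View pics/d.png

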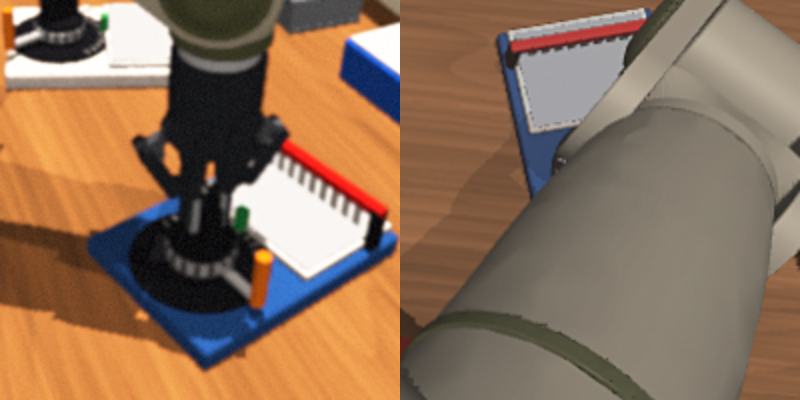

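Bar gripped (15.4 mm opening, yaw −4.4° as measured). I turn it clockwise by just under the measured 62°.

Call:
step_arm(
  commands=[
    [[-0.015, 0, 0], -0.034],
    [[0, 0, 0], -0.034],
    [[0, 0, 0], -0.034],
    [[0, 0, 0], -0.034],
    [[0, 0, 0], -0.034],
  ],
)

```text
time_s: 9.05
eef_pos: [524.5, -229.1, 77.2]
ee_rot: [-0.325, -0.628, -0.325, 0.628]
force: [-4.9, 0.4, 5.0]
grip_width: 0.183
```

Call:
step_arm(
  commands=[
    [[0, 0, 0], -0.034],
    [[0, 0, 0], -0.034],
    [[0, 0, 0], -0.034],
    [[0, 0, 0], -0.034],
    [[0, 0, 0], -0.034],
  ],
)

```text
time_s: 9.55
eef_pos: [524.3, -228.9, 77.2]
ee_rot: [-0.148, -0.691, -0.148, 0.692]
force: [-5.1, 1.4, 5.9]
grip_width: 0.183
```

Call:
step_arm(
  commands=[
    [[0, 0, 0], 0],
    [[0, 0, 0], 0],
    [[0, 0, 0], 0],
  ],
)

```text
time_s: 9.85
eef_pos: [524.3, -228.9, 77.2]
ee_rot: [-0.149, -0.691, -0.149, 0.691]
force: [-5.0, 1.2, 6.4]
grip_width: 0.183
```

```bash
python3 - <<'E'
from rig import ctrl,capture
from h import *
s=ctrl.sense();q=s["ee_rot"];M=R.from_quat([q[1],q[2],q[3],q[0]]).as_matrix()
print(s["eef_pos"],np.degrees(np.arctan2(M[1,1],M[0,1])), s["force"],s["wrist_torque"],s["grip_width"])
s=capture("side");t=capture("top")
cv2.imwrite("pics/e.png",np.hstack([cv2.resize(s["image"][150:350,200:400],(400,400)),cv2.resize(t["image"][130:330,250:450],(400,400))]))
E
```

```text
[ 524.30759312 -228.93601172   77.22482312] -65.61653351207573 [-5.0332025   1.19478252  6.36344579] [ 0.14144533  0.8658888  -0.03361809] 0.18260952245116777
```

View pics/e.png

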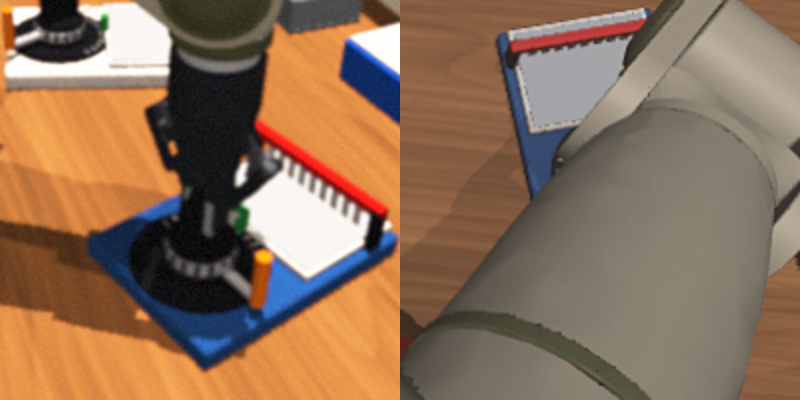

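Pointer hidden under the gripper. I let go half-way, rise and move aside to check.

Call:
step_arm(
  commands=[
    [[0, 0, 0], 0],
    [[0, 0, 0], 0],
    [[0, 0, 0], 0],
    [[0, 0, 0], 0],
  ],
  gripper=0,
)

```text
time_s: 10.35
eef_pos: [524.7, -228.9, 76.3]
ee_rot: [0.149, 0.691, 0.149, -0.691]
force: [0.0, 0.5, 0.1]
grip_width: 0.499
```

Call:
step_arm(
  commands=[
    [[0, 0, 0.7], 0],
    [[0, 0, 0.7], 0],
    [[0, 0, 0.7], 0],
    [[-0.4, -0.7, 0.7], 0.04],
    [[-0.7, -0.9, 0.2], 0.04],
  ],
)

```text
time_s: 10.85
eef_pos: [481.8, -293.3, 199.4]
ee_rot: [0.239, 0.667, 0.236, -0.665]
force: [0.5, -1.1, -0.4]
grip_width: 0.503
```

Call:
step_arm(
  commands=[
    [[-0.3, -0.8, 0], 0.04],
    [[0, 0, 0], 0.04],
    [[0, 0, 0], 0.04],
    [[0, 0, 0], 0],
  ],
)

```text
time_s: 11.25
eef_pos: [468.6, -325.1, 196.2]
ee_rot: [0.356, 0.611, 0.356, -0.611]
force: [0.1, 1.1, 0.0]
grip_width: 0.496
```

```bash
cat > look.py <<'E'
import sys
from rig import ctrl,capture
from h import *
s=ctrl.sense();q=s["ee_rot"];M=R.from_quat([q[1],q[2],q[3],q[0]]).as_matrix()
print(s["eef_pos"],np.degrees(np.arctan2(M[1,1],M[0,1])), s["force"],s["time_s"])
s=capture("side");t=capture("top")
cv2.imwrite(f"pics/{sys.argv[1]}.png",np.hstack([cv2.resize(s["image"][220:320,250:350],(400,400),interpolation=2),cv2.resize(t["image"][160:260,310:410],(400,400),interpolation=2)]))
E
python3 look.py f
```

```text
[ 468.5525665  -325.091972    196.21795242] -29.595953777234392 [0.13528047 1.14573132 0.00549318] 11.25
```

View pics/f.png

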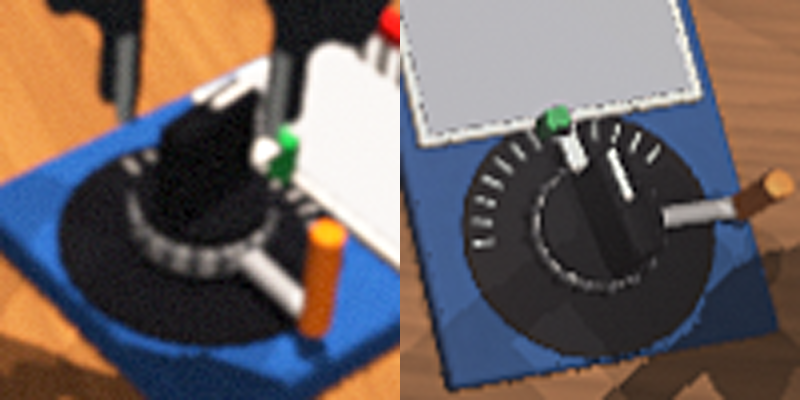

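```bash
python3 - <<'E'
from rig import capture
from h import *
t=capture("top");im=t["image"];b=(335,185,375,225)
C=np.array([525.0,-229.0])
W=lambda p:np.degrees(np.arctan2(*(p[:2]-C)[::-1]))
g=blobs(im,(50,100,50),(80,255,255),b);print(g)
for c,_ in g: P=onz(t,c,48);print("tab",P,W(P),np.hypot(*(P[:2]-C)))
hsv=cv2.cvtColor(im,cv2.COLOR_BGR2HSV);m=cv2.inRange(hsv,(0,0,140),(180,60,255));k=np.zeros_like(m);k[190:215,345:372]=m[190:215,345:372]
n,l,s,c=cv2.connectedComponentsWithStats(k)
for i in range(1,n):
    if s[i][4]<8: continue
    for z in (51,100):
        ys,xs=np.nonzero(l==i);P=np.array([onz(t,(x,y),z)[:2] for x,y in zip(xs,ys)])
        w=hsv[ys,xs,2].astype(float);mu=np.average(P,axis=0,weights=w);v=np.linalg.svd(P-mu)[2][0]
        print(c[i].round(1),s[i][4],"z",z,mu,W(mu),np.hypot(*(mu-C)),"axis",np.degrees(np.arctan(v[1]/v[0])))
big=cv2.resize(im[180:225,335:385],(800,720),interpolation=cv2.INTER_CUBIC)[:600];cv2.imwrite("pics/g.png",big)
E
```

```text
[([348.8, 189.4], [346, 187, 6, 6, 25])]
tab [ 576.88001381 -205.14586605   48.        ] 24.69270141910658 57.101274413312794
[353. 197.] 40 z 51 [ 561.15419679 -213.45584409] 23.264830917712437 39.35411958850932 axis 15.590066413944616
[353. 197.] 40 z 100 [ 547.54304654 -201.7346091 ] 50.41603078735265 35.37782480708243 axis 15.590066413944523
[364.6 203.3] 27 z 51 [ 550.80630418 -236.50580604] -16.21715908198638 26.87568529008709 axis 22.406308343522817
[364.6 203.3] 27 z 100 [ 537.88779704 -223.24170641] 24.07518766324473 14.115709608400282 axis 22.406308343522817
```

View pics/g.png

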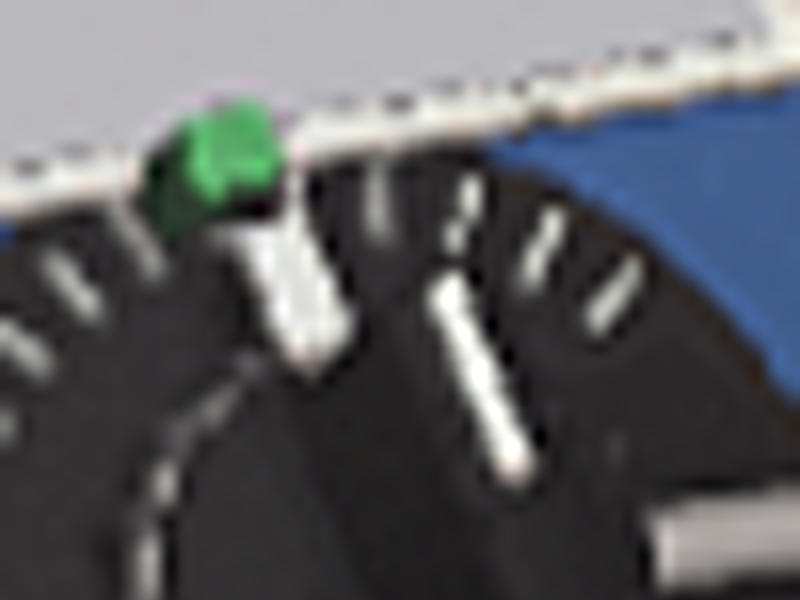

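The pointer's centre line, extended, meets the middle of the tab's top at (237,155) in the zoom. Ray casts give 23.3° for the pointer and 22.4–24.1° for the bar line; the tab reads 23.4–24.7°. They agree within about 1°, so it stays. Now back to the lever.

Call:
step_arm(
  commands=[
    [[0.62, 0.2, -0.3], 0.045],
    [[0.62, 0.2, -0.3], 0.045],
    [[0.63, 0.2, -0.3], 0.045],
    [[0, 0, 0], 0.045],
    [[0, 0, 0], 0.045],
  ],
  gripper=-1,
)

```text
time_s: 11.9
eef_pos: [544.1, -300.1, 159.5]
ee_rot: [0.546, 0.449, 0.547, -0.449]
force: [0.1, -0.4, 0.4]
grip_width: 1.001
```

Call:
step_arm(
  commands=[
    [[0, 0, 0], 0.018],
    [[0, 0, 0], 0],
    [[0, 0, 0], 0],
  ],
)

```text
time_s: 12.2
eef_pos: [543.5, -300.8, 160.3]
ee_rot: [0.557, 0.436, 0.557, -0.436]
force: [-0.7, 0.7, 0.6]
grip_width: 0.998
```

```bash
python3 look.py i
```

```text
[ 543.54708978 -300.77869174  160.27210707] 13.951827879651091 [-0.66930602  0.70802364  0.60373043] 12.2
```

View pics/i.png

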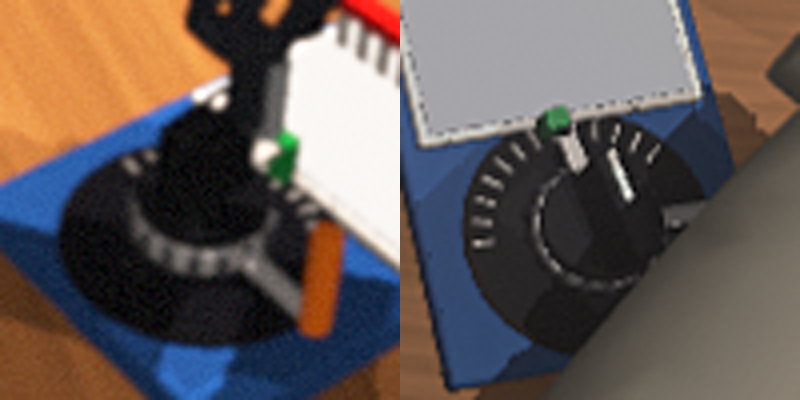

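The post still stands at the same place, side view (322,280), and the tool is above it. I go down, grip, then swing back along the arc.

Call:
step_arm(
  commands=[
    [[0, 0, -0.47], 0],
    [[0, 0, -0.47], 0],
    [[0, 0, -0.47], 0],
    [[0, 0, -0.47], 0],
    [[0, 0, -0.47], 0],
  ],
)

```text
time_s: 12.8
eef_pos: [543.5, -300.9, 65.6]
ee_rot: [0.557, 0.435, 0.557, -0.435]
force: [-0.1, 0.2, 0.2]
grip_width: 0.999
```

Call:
step_arm(
  commands=[
    [[0, 0, 0], 0],
    [[0, 0, 0], 0],
    [[0, 0, 0], 0],
    [[0, 0, 0], 0],
    [[0, 0, 0], 0],
  ],
  gripper=1,
  force=25,
)

```text
time_s: 13.3
eef_pos: [543.5, -301.2, 67.0]
ee_rot: [0.558, 0.435, 0.557, -0.435]
force: [-10.4, -4.5, 6.5]
grip_width: 0.158
```

Call:
step_arm(
  commands=[
    [[0, 0, 0], 0],
    [[0, 0, 0], 0],
  ],
)

```text
time_s: 13.5
eef_pos: [543.3, -301.3, 67.0]
ee_rot: [0.558, 0.435, 0.557, -0.435]
force: [-4.4, -0.5, 5.8]
grip_width: 0.154
```

Call:
step_arm(
  commands=[
    [[-0.166, -0.034, 0], -0.0287],
    [[-0.168, -0.019, 0], -0.0287],
    [[-0.169, -0.004, 0], -0.0287],
    [[-0.169, 0.012, 0], -0.0287],
    [[-0.167, 0.027, 0], -0.0287],
  ],
)

```text
time_s: 14.0
eef_pos: [510.5, -302.3, 67.1]
ee_rot: [0.446, 0.55, 0.444, -0.549]
force: [2.3, -2.0, 3.2]
grip_width: 0.15
```

Call:
step_arm(
  commands=[
    [[-0.164, 0.042, 0], -0.0287],
    [[-0.159, 0.056, 0], -0.0287],
    [[-0.154, 0.07, 0], -0.0287],
    [[-0.147, 0.084, 0], -0.0287],
    [[-0.1, 0.07, 0], -0.02],
  ],
)

```text
time_s: 14.5
eef_pos: [481.3, -289.7, 67.2]
ee_rot: [0.321, 0.631, 0.319, -0.63]
force: [-0.1, -4.6, 2.9]
grip_width: 0.153
```

Call:
step_arm(
  commands=[
    [[-0.039, 0.027, 0], -0.0087],
    [[0, 0, 0], 0],
    [[0, 0, 0], 0],
  ],
)

```text
time_s: 14.8
eef_pos: [479.6, -288.5, 67.0]
ee_rot: [-0.313, -0.634, -0.312, 0.634]
force: [-4.4, -4.4, 7.2]
grip_width: 0.153
```

Call:
step_arm(
  commands=[
    [[-0.05, 0.038, 0], 0],
    [[0, 0, 0], 0],
    [[0, 0, 0], 0],
  ],
)

```text
time_s: 15.1
eef_pos: [479.2, -288.1, 67.2]
ee_rot: [0.315, 0.635, 0.31, -0.633]
force: [7.0, -8.7, 0.1]
grip_width: 0.154
```

Call:
step_arm(
  commands=[
    [[-0.06, 0.046, 0], 0],
    [[0, 0, 0], 0],
    [[0, 0, 0], 0],
  ],
)

```text
time_s: 15.4
eef_pos: [478.9, -287.9, 67.4]
ee_rot: [0.317, 0.636, 0.308, -0.632]
force: [21.3, -16.9, -10.2]
grip_width: 0.154
```

Force is 27 N and the arm has all but stopped: the tight stop. I ease off, release, rise and check.

Call:
step_arm(
  commands=[
    [[0.07, -0.054, 0], 0],
    [[0, 0, 0], 0],
    [[0, 0, 0], 0],
  ],
)

```text
time_s: 15.7
eef_pos: [479.2, -288.2, 67.2]
ee_rot: [0.315, 0.635, 0.311, -0.634]
force: [4.4, -8.8, 0.8]
grip_width: 0.152
```

Call:
step_arm(
  commands=[
    [[0, 0, 0], 0],
    [[0, 0, 0], 0],
    [[0, 0, 0], 0],
    [[0, 0, 0], 0],
    [[0, 0, 0], 0],
  ],
  gripper=-1,
)

```text
time_s: 16.2
eef_pos: [477.8, -286.3, 66.2]
ee_rot: [-0.312, -0.634, -0.313, 0.634]
force: [0.4, -0.4, -0.2]
grip_width: 0.975
```

Call:
step_arm(
  commands=[
    [[0, 0, 0.7], 0],
    [[0, 0, 0.7], 0],
    [[0, 0, 0.7], 0],
    [[-0.4, -0.4, 0.7], 0],
    [[-0.7, -0.4, 0.2], 0],
  ],
)

```text
time_s: 16.7
eef_pos: [434.7, -319.2, 189.1]
ee_rot: [0.315, 0.635, 0.311, -0.633]
force: [0.1, 0.0, -0.2]
grip_width: 1.001
```

Call:
step_arm(
  commands=[
    [[-0.5, -0.7, 0], 0],
    [[0, -0.6, 0], 0],
    [[0, 0, 0], 0],
    [[0, 0, 0], 0],
  ],
)

```text
time_s: 17.1
eef_pos: [413.7, -370.2, 186.0]
ee_rot: [0.312, 0.634, 0.313, -0.634]
force: [0.0, 0.5, -0.2]
grip_width: 0.998
```

```bash
python3 look.py j; python3 - <<'E'
from rig import capture
from h import *
t=capture("top");s=capture("side");print(blobs(t["image"],(8,150,120),(18,255,255),(370,190,415,260)),blobs(s["image"],(8,180,120),(16,255,255),(275,270,305,312)))
cv2.imwrite("pics/full.png",t["image"])
P=np.array([onz(t,(397.6,239.2),88)]);print(P)
E
```

```text
[ 413.70336688 -370.22056978  186.00421874] -37.58021482643782 [ 0.01689753  0.50036571 -0.18760294] 17.1
[([397.0, 238.8], [394, 236, 7, 7, 40])] [([290.5, 293.5], [287, 278, 10, 30, 182])]
[[ 479.39042085 -288.28871775   88.        ]]
```

View pics/j.png

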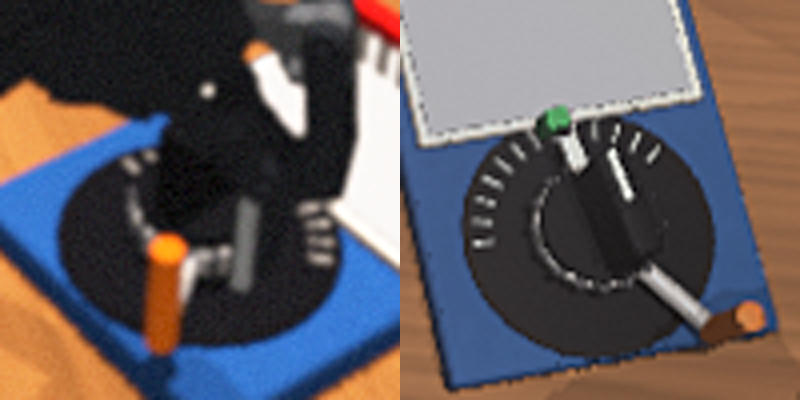

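View pics/full.png

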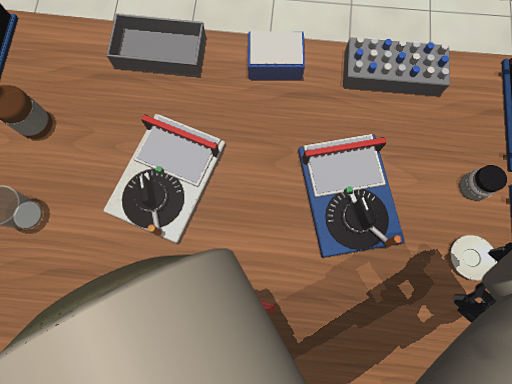

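The post is back at its starting pixels, (397.0,238.8) against (396.9,238.8) at the start. The pointer still runs into the tab, the white caster looks unchanged, and the gripper is clear.

```bash
python3 -c "
from rig import ticket;print(ticket.finish_job())"
```

```text
the job is handed in; nothing more can be done
None
```

I opened the blue caster's lever, turned the knob clockwise about 61° until its pointer was on the green tab, and swung the lever back tight. I then let go, moved clear and handed the job in at about 17 s.

**Lock ring:** I pushed the lever up to both stops, and it barely moved while the force rose: about 19 N at the open end and 27 N at the tight end. At the end the post was within 0.1 px of its starting spot in the top view. The side view agreed less closely, to about 1.5 px, where the orange blob shifts with the shading.

**Pointer:** After the turn, the pointer measured 23.3° and the tab 23.4–24.7°, depending on the measurement. The line on top of the bar read 22.4–24.1°. After the ring was tight, I checked the pointer by eye only, and it still met the tab.

**One measurement not used:** Fitting a circle to the dial's outline disagreed with the other measurements, by 2–8 mm for the automatic fits. I took the dial axis from the lever, tab and pointer radii instead, which agreed to 0.2 mm. The lever grips later confirmed it to about 1 mm.

The white caster was not touched and looked unchanged in the last top view.

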